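# Lay out the stacked tea-for-one set

## Task

The tea-for-one set stands stacked as it came out of the cupboard: lay it out for serving with tea bags, so the strainer is not wanted. Stand the steel strainer in its steel drip dish, the teapot on the cork trivet with its wooden lid back on its mouth, and the cup in the middle of the saucer. All must end upright; set things down gently, tip nothing over, and leave the honey jar, the tea canister and the teaspoon alone.

Things in the scene. Friction and masses are not known exactly. Their poses are not given: they have to be found in the camera images.
- lid: Round light-wood teapot lid, 50 g, top of the stack at the start. Origin: centre of its underside; z up. Plug: radius 19 mm at the bottom, 23.5 mm from z = 5 to 9 mm. Disc 61 mm across, z = 9 to 15 mm (at the start it rests on the strainer's collar). Knob to grip: z = 16 to 38 mm, 15.6 mm thick at z = 22 mm, 19 mm at z = 32 mm. It can stand on its plug.
- strainer: Perforated steel basket, 70 g, hanging in the teapot's mouth at the start. Origin: centre of its underside; z up. Basket 46 mm across up to z = 48 mm; flange 66 mm across, z = 48 to 50 mm, lies on the pot's rim, two ears along its +x and -x reach 43 mm from the axis; upright collar to grip, 58 mm outside, 54 mm inside, z = 50 to 62 mm.
- teapot: White stoneware pot, 0.34 kg. Origin: centre under its foot; z up. Foot 48 mm across, 8 mm high (at the start inside the cup's mouth, the belly on the cup's rim); belly 80 mm at z = 25 mm; neck to grip 66 mm, z = 53 mm to the rim at 86 mm; mouth 54 mm. Spout +x to 72 mm from the axis, up to z = 78 mm; handle -x to 71 mm. Lid on: lid origin at z = 77 mm.
- cup: White stoneware cup, 0.2 kg, bottom of the stack, standing on the worktop at the start. Origin: centre of its underside; z up. 66 mm high; outside 52 mm across at the foot, 67 mm at z = 30 mm, 70 mm at the rim; wall 4 mm. Handle loop on its +x, reaches 63 mm from the axis, z = 12 to 60 mm.
- trivet: Flat round cork trivet, 104 mm diameter, 8 mm thick: place for the teapot. Origin: centre of its underside.
- saucer: White stoneware saucer, 128 mm diameter, 14 mm high at its rim, with a flat round middle of about 76 mm diameter whose upper face is 4 mm above the origin: place for the cup. Origin: centre of its underside.
- drip_dish: Small round steel dish, 92 mm diameter at its rim, 15 mm high, flat inner floor of about 74 mm diameter, 3 mm above the origin: place for the strainer. Origin: centre of its underside.
- honey: Bystander: round glass honey jar with a black lid, 65 mm diameter, 86 mm high. Origin: centre of its underside.
- canister: Bystander: green metal tea canister, 102 mm diameter, 140 mm high. Origin: centre of its underside.
- spoon: Bystander: teaspoon lying flat, 139 mm long (along its x), 30 mm wide, 10 mm high. Origin: underside of its middle.
There are look-alikes about, which are no part of the job. Leave any green look-alike of the lid alone.

How it is judged:
At the end, for the whole second after the job is handed in: Upright (tilt under 0.09 rad), released, at rest: strainer on the dish floor (centres within 18 mm), teapot flat on the trivet (25 mm), lid seated in the teapot mouth (7 mm; height within 4 mm), cup on the saucer's flat middle (13 mm); trivet, saucer, dish on the worktop (horizontal distance between strainer and drip_dish below 0.018 m and z of strainer in the frame of drip_dish between 0.0005 and 0.007 m and angle between each of strainer, teapot, lid, cup's own z axis and vertical below 0.09 rad and horizontal distance between teapot and trivet below 0.025 m and z of teapot in the frame of trivet between 0.005 and 0.011 m and horizontal distance between lid and teapot below 0.007 m and z of lid in the frame of teapot between 0.073 and 0.081 m and horizontal distance between cup and saucer below 0.013 m and z of cup in the frame of saucer between 0.001 and 0.008 m and height (world z) of each of trivet, saucer, drip_dish below 0.006 m and linear speed of each of cup, teapot, strainer, lid below 0.02 m/s); the robot touches nothing.
It fails at once if the honey jar, the tea canister or the teaspoon is moved by more than 30 mm (distance of any of honey, canister, spoon from where it was at the start of the episode above 0.03 m).
It fails at once if the teapot, cup, strainer or lid is dropped (moves faster than 0.45 m/s while no finger touches it, as after a free fall of 1 cm) ((linear speed of teapot above 0.45 m/s and contact force between the fingers and teapot below 0.02 N) or (linear speed of cup above 0.45 m/s and contact force between the fingers and cup below 0.02 N) or (linear speed of strainer above 0.45 m/s and contact force between the fingers and strainer below 0.02 N) or (linear speed of lid above 0.45 m/s and contact force between the fingers and lid below 0.02 N)).
It fails at once if the teapot, cup, strainer or lid is tipped over (more than 0.8 rad) (angle between any of teapot, cup, strainer, lid's own z axis and vertical above 0.8 rad).
It also fails if it takes over 144 s, if anything falls off the work surface, if the arm or the gripper's body presses on something with over 40 N, if the wrist force passes 120 N, or if a joint passes its speed limit or range.

## Robot

A 6-joint arm with a two-finger parallel gripper is mounted at the origin on a cart in front of the work surface, level with it; the furniture and walls round the work are solid. World frame = base frame: x ahead of the robot, y to its left, z up, the work surface at z = 0. Lengths are in m, angles in rad, forces in N, time in s.
With the tool pointing down it reaches from about 0.275 to 0.775 m from the base axis. Payload 14.6 kg.
Tool frame: the origin (TCP) lies midway between the tips of the shut fingers; the grasp point (between the pads) lies 19 mm behind it (robot.grip_depth is the distance from the TCP to the grasp point, in m); z points along the fingers, y is the line along which they close (so a half turn about z gives the same grasp; the last joint's range is limited). The gripper opens to 85 mm and grips with 20 to 120 N. Pads are 22 mm wide; open, the fingers measure 114 mm over their backs; the gripper's body (76 mm by 85 mm) begins 54 mm behind the grasp point. The pads swing forward as they close: fully open they stand 13 mm farther back than shut.
Start: joints at [-1.479, 0.263, -0.048, 1.259, 0, 1.415], TCP at [0.128, -0.509, 0.231] pointing down, gripper open.
Joint ranges: [-2.65, 2.65], [-0.89, 1.7], [-1.18, 1.37], [-2.13, 2.11], [-1.35, 1.29], [-3.14, 3.14]. Speed limits (rad/s): [1.89, 1.89, 2.57, 2.79, 3.14, 3.14].

## Interface

Orientations are given as a rotation vector (axis times angle).
In Python, from rig import telemetry, optics, job_done, robot gives the robot as it stands.
- The arm moves only by the shell command python3 -m jog 'ROWS'. ROWS is a JSON object whose one key "steps" holds a list that holds one entry, the list of rows, each a list of 5 numbers: the opening, from 0 (shut) to 1 (fully open), then the shift along the tool's x, y, z in cm, then the turn about the tool's z in degrees. A call has 1 to 20 rows; each row shifts and turns the commanded pose from where the row before left it, along the tool's axes as they then stand; what a row does not reach is not made up. A row lasts 1/8 s, in which the tool goes at most 62.5 mm and 10.7 degrees, less where a joint would pass 70% of its speed; a pose out of reach is approached as far as the arm can. A call is refused whole if a number of a shift passes 6.25 or a number of a turn 10.7, either way. A call with a gripper value outside its range is refused whole. The fingers move at their own pace and stop on an object; the grip force is fixed at half the most. Time passes only in rows, so rows that do not move let the fingers close. It gives the time, the measured TCP pose, the force, the opening and the grip force at its end, in the units of the state.
- telemetry.sense(): the state, without advancing time (a new reading comes with each control period).
- optics.capture(name): name is "side" or "top" or "wrist"; returns the picture (384x512x3 uint8, red, green, blue); there is no depth.
- optics.camera_info(name): a dict with "mtx" (3x3 intrinsics, pixels), "rvec" (rotation vector, rad) and "tvec" (3), from world to camera coordinates, as OpenCV has them; the wrist camera has in their place "hand_eye" (4x4, takes a point from camera to tool coordinates, whose origin is the TCP and whose axes are the flange's). Camera axes: x right, y down, z forward; pixel columns grow to the right and rows downward; lengths in m; the calibration is good to about 2 mm. A picture is of the moment at which its call begins: read the wrist's pose just before it. camera_info takes no time and is no camera call.
- job_done(): hands the job in; it is judged then, once.
The state is a dict: "clock": time; "joint_positions": joint angles; "dq": joint speeds; "joint_efforts": joint torques, N m; "position": TCP position; "orientation": TCP orientation; "wrist_force": force on the tool from outside, world axes, zero at the start; "torque": the same for the moment, N m; "gripper_width": finger opening in m; "grip_force": force on a finger pad.
Only numpy, scipy, OpenCV 4.12 (cv2) and the standard library are available. Lean on these libraries where they do the work, as an engineer would, in place of code of your own. Each camera call takes 0.05 s, during which the arm holds its last target. There are 200 camera calls.

## Working session

There is one attempt and no reset: what is moved stays moved. The work goes in short steps, Python scripts to look and compute and a shell command to move; the robot and the scene stay as the last step left them, time stands still between calls to the robot, and variables do not carry over. Pictures are saved under pics/ and viewed, at most 14 in all, crops included, and the job is handed in when it is done.

```bash
ls; mkdir -p pics; python3 - <<'E'
from rig import telemetry, optics, robot
import cv2,numpy as np
print(telemetry.sense())
for n in("side","top","wrist"):
    i=optics.camera_info(n);print(n,{k:np.round(v,4).tolist() for k,v in i.items()})
a=optics.capture("side");b=optics.capture("top")
for n,p in(("side",a),("top",b)):
    cv2.imwrite(f"pics/{n}0.png",cv2.resize(p[:,:,::-1],None,fx=1.5,fy=1.5,interpolation=cv2.INTER_CUBIC))
E
```

```text
pics
{'clock': 0.0, 'joint_positions': array([-1.47929121e+00,  2.63525879e-01, -4.89304673e-02,  1.25938698e+00,
        1.16657846e-05,  1.41549773e+00]), 'dq': array([ 0.00093198,  0.00064023,  0.00160842, -0.00015677,  0.00200218,
       -0.00092221]), 'joint_efforts': array([-2.56742360e-04, -6.37612009e+01,  3.84574234e+01,  1.35988521e-02,
       -2.39867204e-04,  1.26974305e-05]), 'position': array([ 0.12823487, -0.50882398,  0.23082593]), 'orientation': array([-3.11666474e+00, -3.86566408e-01, -7.07407478e-05]), 'wrist_force': array([ 0.20108396, -0.83829921,  0.72933082]), 'torque': array([ 0.02617539,  0.0435623 , -0.02398487]), 'grip_force': 0.0, 'gripper_width': 0.08537507936493198}
side {'mtx': [[440.985, 0.0, 261.6773], [0.0, 440.985, 191.5995], [0.0, 0.0, 1.0]], 'rvec': [2.0195, -0.566, 0.3668], 'tvec': [-0.4047, 0.1907, 1.0185]}
top {'mtx': [[444.4681, 0.0, 259.9492], [0.0, 444.4681, 187.8263], [0.0, 0.0, 1.0]], 'rvec': [2.165, -2.2079, 0.0484], 'tvec': [0.0298, 0.4935, 1.3722]}
wrist {'mtx': [[341.3739, 0.0, 250.1599], [0.0, 341.3739, 197.8593], [0.0, 0.0, 1.0]], 'hand_eye': [[0.0008, -0.9479, -0.3185, 0.0808], [1.0, 0.0007, 0.0006, -0.0003], [-0.0004, -0.3185, 0.9479, -0.1426], [0.0, 0.0, 0.0, 1.0]]}
```

View pics/side0.png

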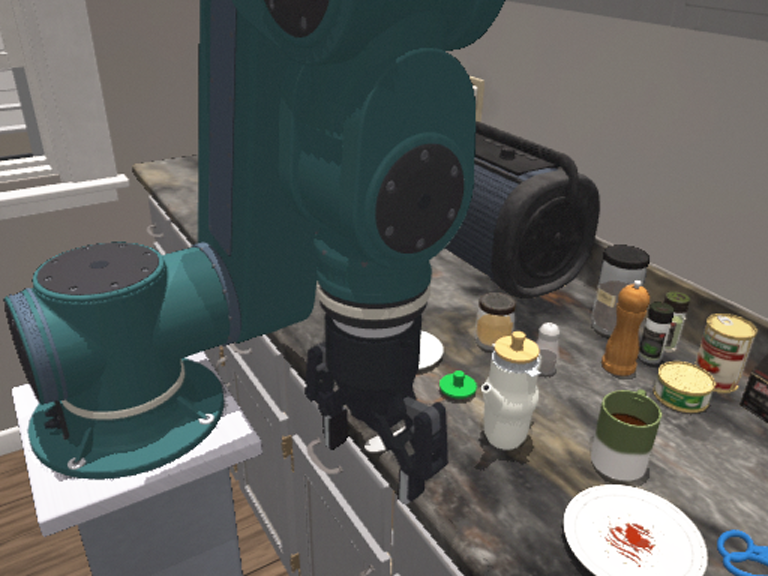

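View pics/top0.png

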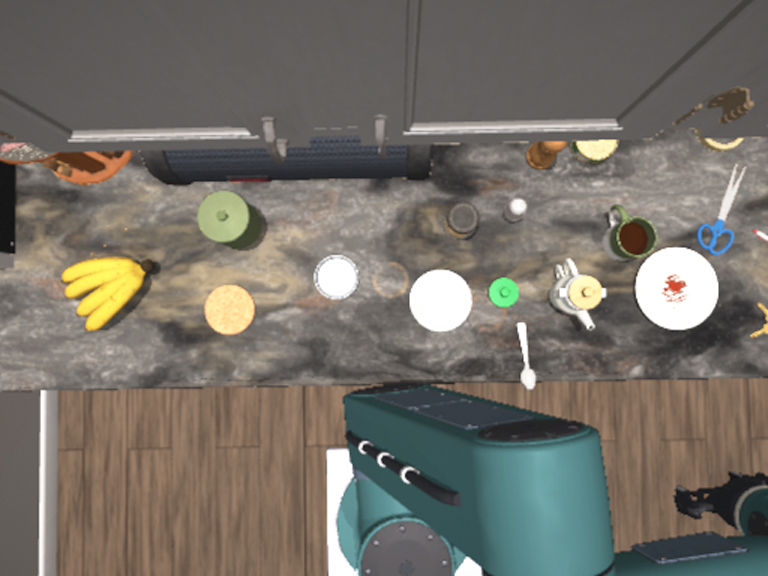

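The stack, topped by a pale lid, is at about (577,293) in the top view (knob about (585,291)) and (517,345) in the side view. 
- **Lid candidates:** wooden lid at (585,293) versus the green lid at (504,291), which I leave alone.
- **Saucer candidates:** plain plate at (440,300) versus the larger stained plate at (677,288).
- **Dish candidates:** steel rimmed dish at (336,277) versus a glass or cork ring at (390,279).
- **Trivet:** cork disc at (230,309).
- **Bystanders:** honey at (463,219), canister at (228,218), spoon at (526,355).

I'll measure these next.

```bash
cat > h.py <<'E'
from rig import telemetry, optics, robot
import cv2,numpy as np
from scipy.spatial.transform import Rotation as Ro
def cam(name,s=None):
    """K, R, t world->camera"""
    i=optics.camera_info(name); K=np.array(i["mtx"])
    if name!="wrist":
        return K,cv2.Rodrigues(np.array(i["rvec"]))[0],np.array(i["tvec"])
    s=s or telemetry.sense(); T=np.eye(4); T[:3,:3]=Ro.from_rotvec(s["orientation"]).as_matrix(); T[:3,3]=s["position"]
    W=np.linalg.inv(T@np.array(i["hand_eye"])); return K,W[:3,:3],W[:3,3]
def ray(c,uv):
    K,R,t=c; d=R.T@np.linalg.solve(K,[*uv,1]); return -R.T@t,d/np.linalg.norm(d)
def onz(c,uv,z):
    o,d=ray(c,uv); return o+d*(z-o[2])/d[2]
def tri(*cu):
    A=np.zeros((3,3));b=np.zeros(3);L=[ray(*x) for x in cu]
    for o,d in L: P=np.eye(3)-np.outer(d,d);A+=P;b+=P@o
    p=np.linalg.solve(A,b);return p,[float(np.linalg.norm(np.cross(p-o,d))) for o,d in L]
def proj(c,p):
    K,R,t=c;q=K@(R@np.asarray(p)+t);return q[:2]/q[2]
def go(x=None,y=None,z=None,yaw=None):
    """print tool-axis shift in cm, then turn in deg; yaw = angle of tool x in the world"""
    s=telemetry.sense();R=Ro.from_rotvec(s["orientation"]).as_matrix();p=s["position"]
    t=np.array([p[i] if v is None else v for i,v in enumerate((x,y,z))])
    yw=np.degrees(np.arctan2(R[1,0],R[0,0]))
    print("clock %.2f pos"%s["clock"],p.round(4),"yaw %.1f"%yw,"tilt %.3f"%np.arccos(-R[2,2]),"w %.4f"%s["gripper_width"])
    print("shift cm",(R.T@(t-p)*100).round(2),"turn",None if yaw is None else round(-((yaw-yw+180)%360-180),1))
def snap(name,fn,f=1.5,crop=None):
    s=telemetry.sense();a=optics.capture(name);c=cam(name,s);np.savez("pics/"+fn+".npz",a=a,K=c[0],R=c[1],t=c[2])
    b=a if crop is None else a[crop[1]:crop[3],crop[0]:crop[2]]
    cv2.imwrite("pics/"+fn+".png",cv2.resize(b[:,:,::-1],None,fx=f,fy=f,interpolation=cv2.INTER_CUBIC))
    return a,c
def load(fn):
    d=np.load("pics/"+fn+".npz");return d["a"],(d["K"],d["R"],d["t"])
E
python3 - <<'E'
from h import *
T=cam("top");S=cam("side");m=lambda u,v:(u/1.5,v/1.5)
print("knob",tri((T,m(586,291)),(S,m(518,337))))
for n,u,z in(("dish",(336,277),.012),("ring",(390,279),0),("saucer",(440,300),.012),("trivet",(230,309),.008),("glid",(504,291),.02),("honey",(463,219),.086),("canister",(223,216),.14),("spoon",(526,355),.005),("pot spout",(590,325),.13),("pothandle",(566,265),.12),("knob",(586,291),.185),("plate",(677,288),.01),("cap",(517,206),.1),("mug",(634,238),.08)):
    p=onz(T,m(*u),z);print(n,p.round(3),"r %.3f"%np.hypot(*p[:2]))
# rims left/right extents
for n,l,r,z in(("saucer",409,471,.014),("dish",313,358,.015),("trivet",204,255,.008)):
    print(n,"diam",np.linalg.norm(onz(T,m(l,290),z)-onz(T,m(r,290),z)).round(3))
go(.40,-.28,.36,0)
E
```

```text
knob (array([ 0.46102365, -0.33960011,  0.17804112]), [0.0005689654773620928, 0.0005689654773620355])
dish [0.506 0.132 0.012] r 0.523
ring [0.501 0.02  0.   ] r 0.501
saucer [ 0.454 -0.083  0.012] r 0.462
trivet [0.444 0.356 0.008] r 0.569
glid [ 0.47  -0.215  0.02 ] r 0.517
honey [ 0.611 -0.128  0.086] r 0.625
canister [0.619 0.335 0.14 ] r 0.703
spoon [ 0.337 -0.259  0.005] r 0.425
pot spout [ 0.398 -0.358  0.13 ] r 0.535
pothandle [ 0.513 -0.319  0.12 ] r 0.604
knob [ 0.46  -0.337  0.185] r 0.571
plate [ 0.469 -0.575  0.01 ] r 0.742
cap [ 0.633 -0.233  0.1  ] r 0.674
mug [ 0.567 -0.465  0.08 ] r 0.734
saucer diam 0.129
dish diam 0.094
trivet diam 0.107
clock 0.10 pos [ 0.1282 -0.5089  0.2309] yaw 14.1 tilt 0.001 w 0.0854
shift cm [ 31.95 -15.57 -12.89] turn 14.1
```

```bash
python3 -m jog '{"steps":[[[1,0,0,-3,0],[1,0,0,-3,0],[1,0,0,-3,0],[1,3.2,-1.5,-1,0],[1,3.2,-1.5,0,0],[1,3.2,-1.5,0,0],[1,3.2,-1.5,0,0],[1,3.2,-1.5,0,0],[1,3.2,-1.5,0,0],[1,3.2,-1.5,0,0],[1,3.2,-1.5,0,0],[1,3.2,-1.5,0,0],[1,3.2,-1.5,0,0],[1,0,0,0,0],[1,0,0,0,0]]]}'; python3 - <<'E'
from h import *
go(.46,-.338,.20,19)
a,c=snap("wrist","w1");print(proj(c,[.46,-.338,.18]))
a,c=snap("top","t1",f=4,crop=(355,165,430,235))
E
```

```text
clock: 1.98
position: [0.4017, -0.2856, 0.3311]
orientation: [-3.117, -0.387, 0.001]
wrist_force: [-1.1, -0.5, 0.5]
gripper_width: 0.085
grip_force: 0.0
clock 1.98 pos [ 0.4017 -0.2856  0.3311] yaw 14.2 tilt 0.000 w 0.0850
shift cm [ 4.38  6.51 13.11] turn -4.8
[326.97385298 129.11568929]
```

View pics/w1.png

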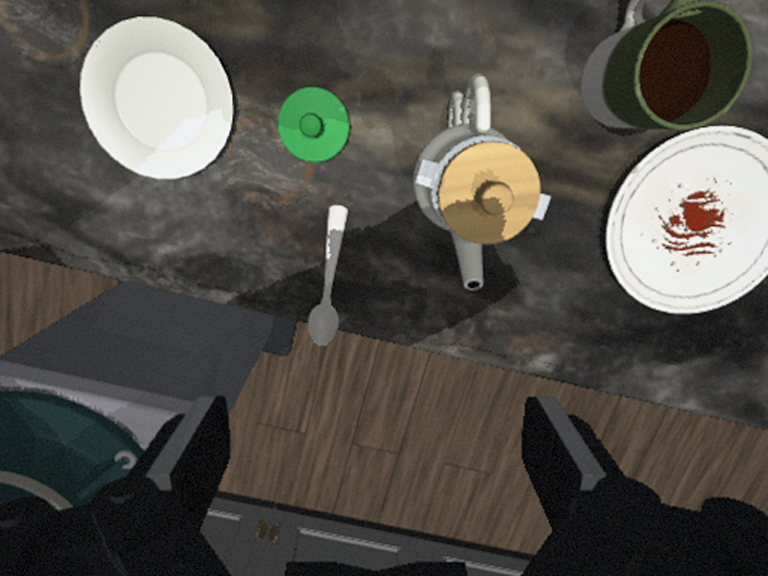

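The wrist view shows the stack with the wooden lid (knob (495,192)). The strainer ears are at (426,172) and (541,207), the spout tip at (472,285), the pot handle at (482,100), and the cup handle beneath it at about (458,105). The green lid is at (313,125) and stays untouched.

```bash
python3 - <<'E'
from h import *
_,c=load("w1");T=cam("top");S=cam("side");m=lambda u,v:(u/1.5,v/1.5)
print(tri((c,m(494,190)),(T,m(586,291)),(S,m(518,337))))
print(tri((c,m(494,190)),(T,m(586,291))))
e1,e2=onz(c,m(426,172),.145),onz(c,m(543,207),.145);print("ears",e1,e2,(e1+e2)/2,np.degrees(np.arctan2(*(e2-e1)[1::-1])))
print("saucer floor",onz(c,m(160,88),.004),"spout",onz(c,m(472,285),.135),"handle",onz(c,m(482,90),.12), "cuph",onz(c,m(458,100),.05))
go(.46,-.338,.26)
E
```

```text
(array([ 0.46154235, -0.33961819,  0.17781895]), [0.0008043030620511682, 0.0010008934383247232, 0.00022061371806827843])
(array([ 0.46125222, -0.34432107,  0.15993499]), [1.095165430495619e-05, 1.0951654305039473e-05])
ears [ 0.46048097 -0.3032915   0.145     ] [ 0.45785133 -0.38186429  0.145     ] [ 0.45916615 -0.34257789  0.145     ] -91.91683935507977
saucer floor [ 0.4636161 -0.0807756  0.004    ] spout [ 0.39431846 -0.35638805  0.135     ] handle [ 0.51715932 -0.32683564  0.12      ] cuph [ 0.51312342 -0.32320156  0.05      ]
clock 2.08 pos [ 0.4013 -0.286   0.3312] yaw 14.1 tilt 0.000 w 0.0854
shift cm [4.42 6.48 7.12] turn None
```

```bash
python3 -m jog '{"steps":[[[1,2.2,3.2,0,0],[1,2.2,3.2,0,0],[1,0,0,2.5,0],[1,0,0,2.5,0],[1,0,0,2,0],[1,0,0,0,0],[1,0,0,0,0]]]}'; python3 - <<'E'
from h import *
go(.46,-.338,.20,19)
snap("wrist","w2");snap("side","s2",f=5,crop=(300,205,400,310))
E
```

```text
clock: 2.95
position: [0.4601, -0.3373, 0.2622]
orientation: [3.117, 0.386, 0.001]
wrist_force: [1.6, -0.4, 1.2]
gripper_width: 0.0853
grip_force: 0.0
clock 2.95 pos [ 0.4601 -0.3373  0.2622] yaw 14.1 tilt 0.001 w 0.0853
shift cm [-0.03  0.06  6.22] turn -4.9
```

View pics/w2.png

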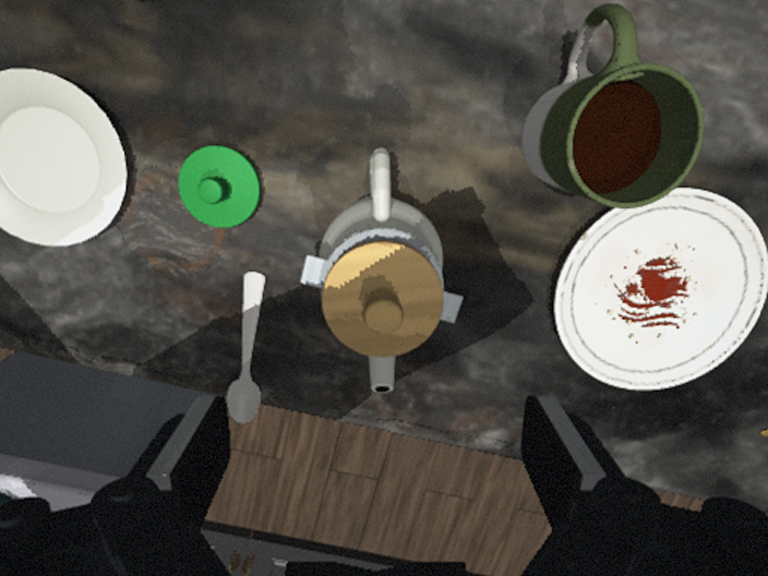

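View pics/s2.png

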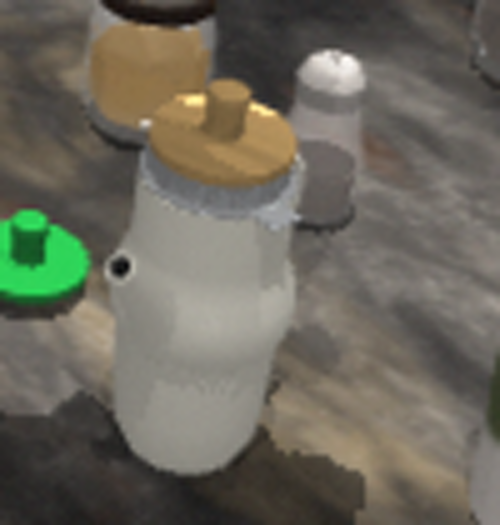

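The wrist view shows the knob top at (383,313), the disc centred at (382,299), and the spout and handle lined up with tool x. In the side crop the knob top is at about (231,90).

```bash
python3 - <<'E'
from h import *
_,c1=load("w1");_,c=load("w2");T=cam("top");S=cam("side");m=lambda u,v:(u/1.5,v/1.5)
k=[(c1,m(495,191)),(c,m(383,313)),(S,(346.2,222.6))]
print(tri(*k),tri(*k[:2]),tri(*k[1:]))
p=onz(c,m(382.5,299.5),.158);print("disc",p,onz(c,m(321,299),.158)-onz(c,m(444,299),.158))
p=tri(*k)[0]
print("saucer tri",tri((c1,m(160,88)),(T,m(440,300))))
go(p[0],p[1],p[2]+.01)
E
```

```text
(array([ 0.46134992, -0.34037895,  0.1839068 ]), [0.0015998372304616725, 0.0016555588612170472, 0.0009456426803454563]) (array([ 0.46193071, -0.33923996,  0.18820248]), [0.0013970174644245732, 0.001397017464424442]) (array([ 0.46046205, -0.34145457,  0.18464293]), [0.0007726147986068014, 0.0007726147986067828])
disc [ 0.4575058  -0.34166228  0.158     ] [-1.52870902e-02  6.07415576e-02 -2.77555756e-17]
saucer tri (array([ 0.45895262, -0.08275082,  0.00725565]), [0.004825937841689042, 0.004825937841688886])
clock 3.05 pos [ 0.4603 -0.3372  0.2622] yaw 14.1 tilt 0.001 w 0.0852
shift cm [0.02 0.32 6.83] turn None
```

```bash
python3 -m jog '{"steps":[[[1,0,0.3,3,0],[1,0,0,3,0],[0.6,0,0,2,0],[0.4,0,0,1,0],[0.4,0,0,0.4,0],[0.4,0,0,0,0],[0,0,0,0,0],[0,0,0,0,0],[0,0,0,0,0],[0,0,0,0,0]]]}'; python3 -m jog '{"steps":[[[0,0,0,-0.5,0],[0,0,0,-1,0],[0,0,0,-2,0],[0,0,0,-2,0],[0,0,0,0,0]]]}'; python3 - <<'E'
from h import *
go(.41,.03,.235);snap("wrist","w3")
E
```

```text
clock: 4.3
position: [0.4613, -0.34, 0.1681]
orientation: [3.116, 0.387, 0.002]
wrist_force: [-0.5, -0.5, 6.6]
gripper_width: 0.0152
grip_force: 58.6
clock: 4.92
position: [0.4615, -0.3402, 0.2238]
orientation: [3.116, 0.387, 0.003]
wrist_force: [-0.3, 1.0, -1.1]
gripper_width: 0.0157
grip_force: 58.6
clock 4.92 pos [ 0.4615 -0.3402  0.2238] yaw 14.1 tilt 0.003 w 0.0157
shift cm [  4.06 -37.15  -1.2 ] turn None
```

View pics/w3.png

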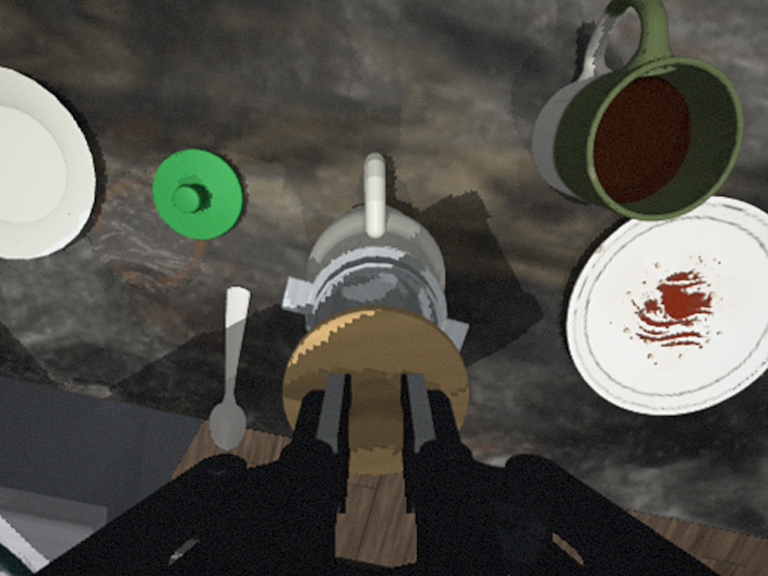

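Lid held level (disc about (375,390)), strainer uncovered. I'll set the lid aside on a free spot.

```bash
python3 -m jog '{"steps":[[[0,0.3,-2,0,0],[0,0.3,-3,0,0],[0,0.4,-3.5,0,0],[0,0.4,-3.5,0,0],[0,0.4,-3.5,0,0],[0,0.4,-3.5,0,0],[0,0.4,-3.5,0,0],[0,0.4,-3.5,0,0],[0,0.4,-3.5,0,0],[0,0.4,-3.5,0,0],[0,0.2,-3,0,0],[0,0,-1,0,0],[0,0,0,0,0],[0,0,0,3,0],[0,0,0,4,0],[0,0,0,4,0],[0,0,0,4,0],[0,0,0,2.5,0],[0,0,0,1,0],[0,0,0,0,0]]]}'; python3 - <<'E'
from h import *
go(.41,.03,.0195);snap("wrist","w4",f=1)
E
```

```text
clock: 7.48
position: [0.4094, 0.0284, 0.0373]
orientation: [-3.118, -0.386, 0.001]
wrist_force: [-0.4, -0.5, -0.1]
gripper_width: 0.0153
grip_force: 58.6
clock 7.47 pos [0.4094 0.0284 0.0373] yaw 14.1 tilt 0.001 w 0.0153
shift cm [ 0.1  -0.14  1.78] turn None
```

View pics/w4.png

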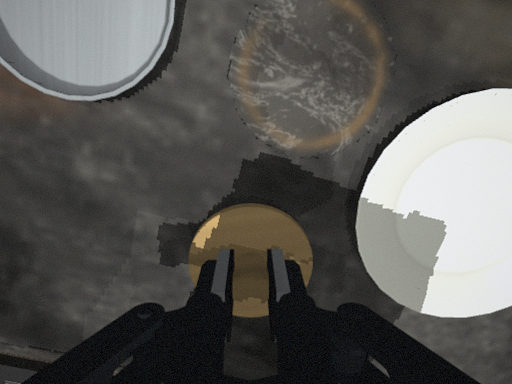

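The lid hangs over clear worktop at (250,260), with the dish at upper left and the saucer at right. Lowering it gently.

```bash
python3 -m jog '{"steps":[[[0,0,0,0.8,0],[0,0,0,0.4,0],[0,0,0,0.2,0],[0,0,0,0.1,0],[0,0,0,0,0]]]}';python3 -m jog '{"steps":[[[0,0,0,0.1,0],[0,0,0,0.1,0],[0,0,0,0.1,0],[0,0,0,0,0],[0,0,0,0,0]]]}'
```

```text
clock: 8.15
position: [0.4093, 0.0289, 0.0223]
orientation: [-3.118, -0.387, -0.0]
wrist_force: [-0.1, 0.1, -0.6]
gripper_width: 0.0154
grip_force: 58.6
clock: 8.78
position: [0.4094, 0.0289, 0.0193]
orientation: [-3.118, -0.387, -0.0]
wrist_force: [-0.6, -0.3, -0.5]
gripper_width: 0.0153
grip_force: 58.6
```

```bash
python3 -m jog '{"steps":[[[0,0,0,0.1,0],[0,0,0,0.1,0],[0,0,0,0,0],[0,0,0,0,0]]]}'
```

```text
clock: 9.28
position: [0.4096, 0.0288, 0.0187]
orientation: [3.117, 0.387, 0.002]
wrist_force: [-11.1, 1.6, 44.7]
gripper_width: 0.0155
grip_force: 62.9
```

```bash
python3 -m jog '{"steps":[[[0,0,0,-0.05,0],[0.35,0,0,0,0],[0.35,0,0,0,0],[0.35,0,0,0,0],[0.5,0,0,-1,0],[0.6,0,0,-3,0],[1,0,0,-4,0],[1,0,0,-4,0],[1,0,0,-4,0],[1,0,0,-4,0],[1,0,0,-3,0],[1,0,0,0,0]]]}'; python3 - <<'E'
from h import *
go(.42,-.34,.26,60)
E
```

```text
clock: 10.78
position: [0.4101, 0.0288, 0.25]
orientation: [3.117, 0.387, 0.006]
wrist_force: [-0.4, -0.5, -1.5]
gripper_width: 0.0857
grip_force: 0.0
clock 10.78 pos [0.4101 0.0288 0.25  ] yaw 14.1 tilt 0.004 w 0.0857
shift cm [-8.05 36.01 -0.98] turn -45.9
```

```bash
python3 -m jog '{"steps":[[[1,-0.3,2.1,-1,0],[1,-0.4,3.5,0,0],[1,-0.4,3.5,0,0],[1,-0.4,3.5,0,0],[1,-0.4,3.5,0,0],[1,-0.4,3.5,0,0],[1,-0.4,3.5,0,0],[1,-0.4,3.5,0,0],[1,-0.4,3.5,0,0],[1,-0.4,3.5,0,0],[1,-0.4,3.5,0,0],[1,0,0.1,0,-9.2],[1,0,0,0,-9.2],[1,0,0,0,-9.2],[1,0,0,0,-9.2],[1,0,0,0,-9.2],[1,0,0,0,0],[1,0,0,0,0]]]}'; python3 - <<'E'
from h import *
go(.459,-.342,.26,60)
snap("wrist","w5");
E
```

```text
clock: 13.02
position: [0.4584, -0.3422, 0.2575]
orientation: [-2.721, -1.569, 0.0]
wrist_force: [-0.3, -0.4, -0.0]
gripper_width: 0.085
grip_force: 0.0
clock 13.03 pos [ 0.4584 -0.3422  0.2575] yaw 59.9 tilt 0.001 w 0.0850
shift cm [ 0.05  0.04 -0.25] turn -0.1
```

View pics/w5.png

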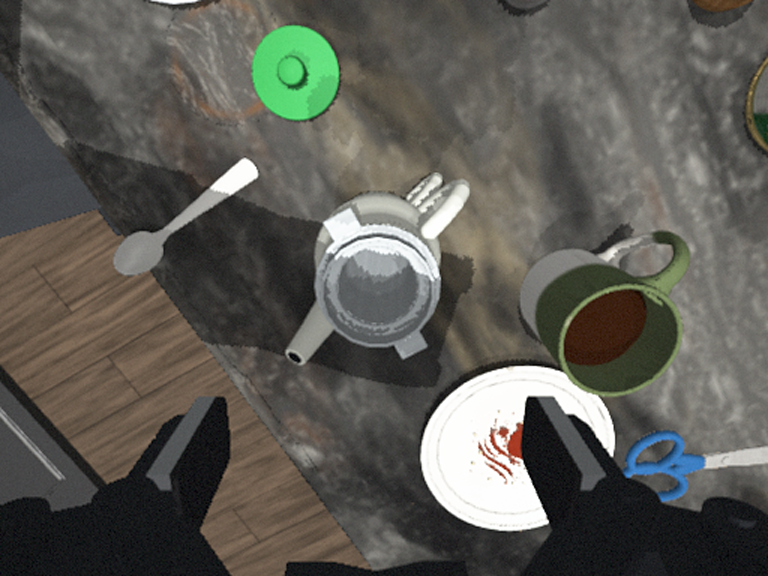

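The strainer collar is centred at about (378,288), with ears at (341,222) and (411,346). The fingers will clear the ears, spout and handle.

```bash
python3 - <<'E'
from h import *
_,c=load("w5");_,c1=load("w1");m=lambda u,v:(u/1.5,v/1.5)
print("collar",onz(c,m(378,288),.158),"ears mid",onz(c,m(375.5,284),.146))
a,b=onz(c,m(317,288),.158),onz(c,m(440,288),.158);print(np.linalg.norm(a-b))
print("ear tri",tri((c1,m(426,172)),(c,m(341,222))),tri((c1,m(543,207)),(c,m(411,346))))
a=cv2.imread("pics/w5.png");t=np.linspace(0,2*np.pi,200)
for r,z,col in((.029,.158,(0,0,255)),(.033,.146,(0,255,0))):
    q=np.array([proj(c,[.4585+r*np.cos(k),-.3415+r*np.sin(k),z]) for k in t])*1.5
    cv2.polylines(a,[q.astype(int)],True,col,1)
cv2.imwrite("pics/o5.png",cv2.resize(a[190:380,280:480],None,fx=3,fy=3))
E
```

```text
collar [ 0.46100604 -0.33847336  0.158     ] ears mid [ 0.45912146 -0.33926393  0.146     ]
0.06100799107316387
ear tri (array([ 0.46057696, -0.30277475,  0.14702823]), [0.000283197531377788, 0.00028319753137779474]) (array([ 0.45659224, -0.38544529,  0.13302186]), [0.000775800217780035, 0.0007758002177801294])
```

View pics/o5.png

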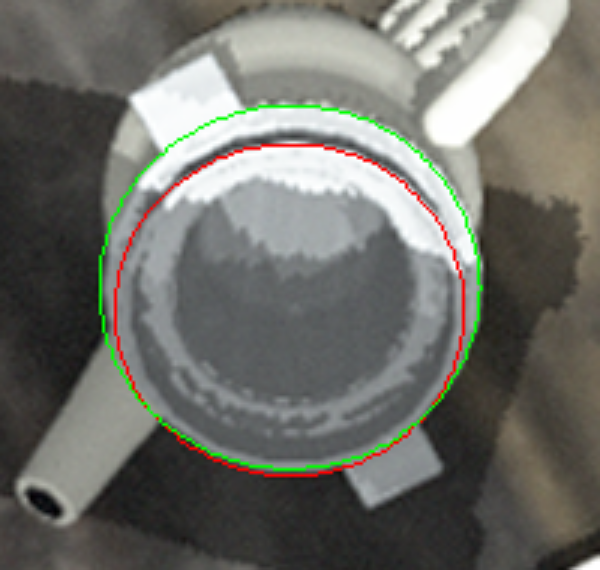

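```bash
python3 -m jog '{"steps":[[[1,0.1,0,3,0],[1,0,0,3,0],[1,0,0,3,0],[1,0,0,1.6,0],[1,0,0,0.8,0],[1,0,0,0,0],[0.75,0,0,0,0],[0.75,0,0,0,0],[0,0,0,0,0],[0,0,0,0,0],[0,0,0,0,0]]]}'; python3 - <<'E'
from h import *
go(.459,-.341,.143);snap("wrist","w6");snap("side","s6",f=5,crop=(300,180,420,300))
E
```

```text
clock: 14.45
position: [0.4594, -0.3418, 0.1451]
orientation: [2.717, 1.573, 0.001]
wrist_force: [-2.4, 1.9, 10.9]
gripper_width: 0.0554
grip_force: 61.0
clock 14.45 pos [ 0.4594 -0.3418  0.1451] yaw 60.1 tilt 0.002 w 0.0554
shift cm [ 0.05 -0.08  0.21] turn None
```

View pics/s6.png

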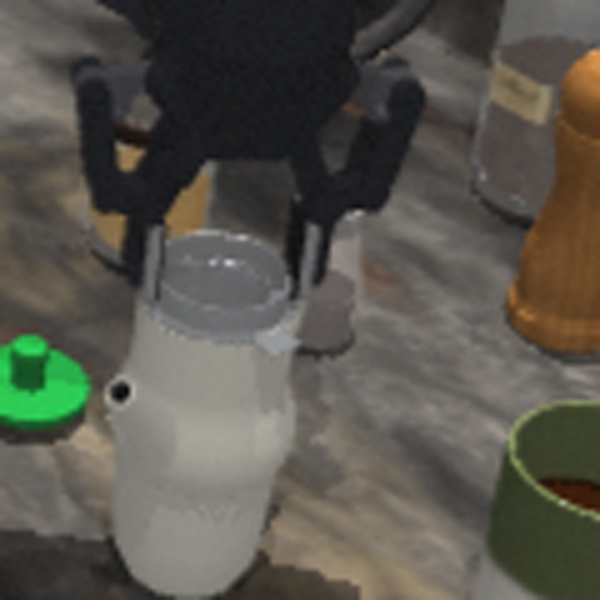

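Both fingers are on the collar, just above the flange. I'll lift straight up.

```bash
python3 -m jog '{"steps":[[[0,0,0,-0.3,0],[0,0,0,-0.7,0],[0,0,0,-1.5,0],[0,0,0,-1.5,0],[0,0,0,-2,0],[0,0,0,-2,0],[0,0,0,-2,0],[0,0,0,-1,0],[0,0,0,0,0]]]}'; python3 - <<'E'
from h import *
go(.506,.132,.25);snap("wrist","w7",f=1)
E
```

```text
clock: 15.68
position: [0.4592, -0.3417, 0.2541]
orientation: [2.718, 1.574, 0.0]
wrist_force: [-0.3, -0.8, -0.4]
gripper_width: 0.0555
grip_force: 63.4
clock 15.68 pos [ 0.4592 -0.3417  0.2541] yaw 60.1 tilt 0.001 w 0.0555
shift cm [ 43.41 -19.52   0.39] turn None
```

View pics/w7.png

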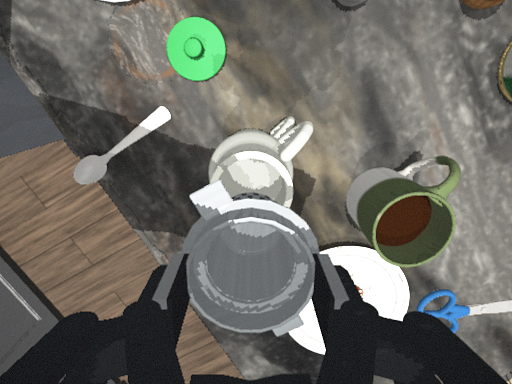

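```bash
python3 -m jog '{"steps":[[[0,1.5,-0.7,0,0],[0,2.8,-1.25,0,0],[0,2.8,-1.25,0,0],[0,2.8,-1.25,0,0],[0,2.8,-1.25,0,0],[0,2.8,-1.25,0,0],[0,2.8,-1.25,0,0],[0,2.8,-1.25,0,0],[0,2.8,-1.25,0,0],[0,2.8,-1.25,0,0],[0,2.8,-1.25,0,0],[0,1.5,-0.7,0,0],[0,0,0,0,0],[0,0,0,0,0]]]}'; python3 - <<'E'
from h import *
go(.506,.132,.25)
a,c=snap("wrist","w8")
print(proj(c,[.506,.132,.015])*1.5)
E
```

```text
clock: 17.48
position: [0.4927, -0.0039, 0.2537]
orientation: [2.719, 1.574, -0.0]
wrist_force: [0.2, -0.2, 0.5]
gripper_width: 0.0551
grip_force: 63.4
clock 17.48 pos [ 0.4927 -0.0039  0.2537] yaw 60.1 tilt 0.000 w 0.0551
shift cm [12.45 -5.62  0.36] turn None
[293.96300409  57.38276666]
```

View pics/w8.png

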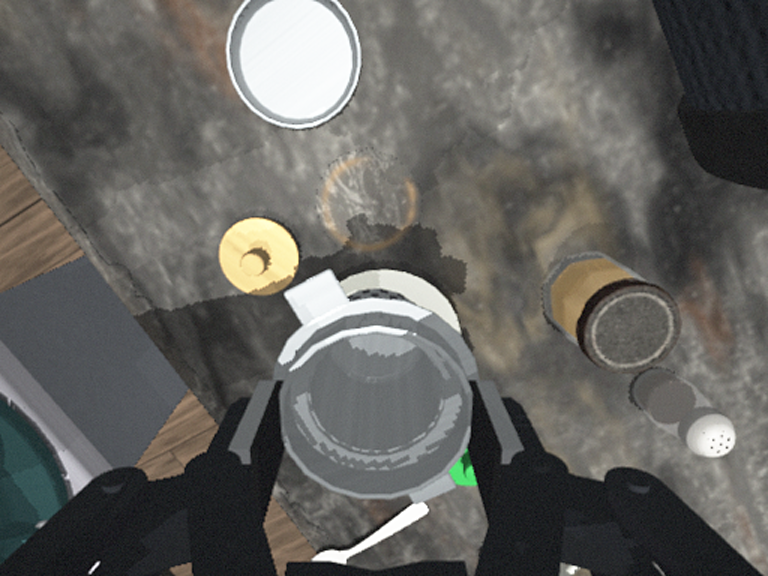

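The dish rim centre is at about (294,62). The wooden lid stands safely at (258,255), and the strainer hangs upright in the grip.

```bash
python3 - <<'E'
from h import *
_,c=load("w8");T=cam("top");m=lambda u,v:(u/1.5,v/1.5)
print(tri((c,m(294.5,62)),(T,m(336,277))), onz(c,m(294.5,62),.015),onz(T,m(336,277),.015))
print(onz(c,m(228,62),.015)-onz(c,m(361,62),.015))
print("lid knob",onz(c,m(256,261),.038),"glid n/a; saucer floor/rim later")
go(.506,.129,.06)
E
```

```text
(array([0.5053974 , 0.13085757, 0.01446913]), [0.0015113572541333527, 0.0015113572541333648]) [0.50476644 0.12940504 0.015     ] [0.50605518 0.13216228 0.015     ]
[-0.07852629  0.04501335  0.        ]
lid knob [0.41136782 0.02892729 0.038     ] glid n/a; saucer floor/rim later
clock 17.52 pos [ 0.4928 -0.0041  0.2537] yaw 60.1 tilt 0.000 w 0.0552
shift cm [12.2  -5.49 19.37] turn None
```

```bash
python3 -m jog '{"steps":[[[0,2.4,-1.1,0,0],[0,2.8,-1.3,0,0],[0,2.8,-1.3,0,0],[0,2.8,-1.25,0,0],[0,1.5,-0.6,0,0],[0,0,0,0,0],[0,0,0,3,0],[0,0,0,4,0],[0,0,0,4,0],[0,0,0,4,0],[0,0,0,2.5,0],[0,0,0,1,0],[0,0,0,0.5,0],[0,0,0,0.3,0],[0,0,0,0,0]]]}'; python3 -m jog '{"steps":[[[0,0,0,0.1,0],[0,0,0,0.1,0],[0,0,0,0.1,0],[0,0,0,0,0]]]}'
```

```text
clock: 19.4
position: [0.5062, 0.1308, 0.0613]
orientation: [2.718, 1.574, 0.001]
wrist_force: [0.6, 0.0, -0.7]
gripper_width: 0.055
grip_force: 63.5
clock: 19.9
position: [0.5059, 0.1309, 0.0577]
orientation: [-2.719, -1.574, 0.0]
wrist_force: [-0.9, 0.3, 0.2]
gripper_width: 0.055
grip_force: 63.5
```

```bash
python3 -m jog '{"steps":[[[0,0,0,0.1,0],[0,0,0,0.1,0],[0,0,0,0.1,0],[0,0,0,0,0]]]}'; python3 -m jog '{"steps":[[[0,0,0,0.1,0],[0,0,0,0.1,0],[0,0,0,0,0]]]}'
```

```text
clock: 20.4
position: [0.5059, 0.1309, 0.0547]
orientation: [-2.719, -1.574, 0.0]
wrist_force: [-0.3, 0.1, -1.6]
gripper_width: 0.0549
grip_force: 63.5
clock: 20.78
position: [0.5059, 0.1309, 0.0527]
orientation: [-2.719, -1.574, 0.0]
wrist_force: [-0.3, -0.0, -1.4]
gripper_width: 0.0551
grip_force: 63.5
```

```bash
python3 -m jog '{"steps":[[[0,0,0,0.1,0],[0,0,0,0,0]]]}'; python3 -m jog '{"steps":[[[0,0,0,0.1,0],[0,0,0,0,0]]]}'
```

```text
clock: 21.02
position: [0.506, 0.1309, 0.052]
orientation: [2.719, 1.574, 0.0]
wrist_force: [-1.1, -0.7, 3.7]
gripper_width: 0.0554
grip_force: 64.0
clock: 21.28
position: [0.5062, 0.131, 0.0519]
orientation: [2.718, 1.574, 0.002]
wrist_force: [-6.1, -0.8, 20.7]
gripper_width: 0.0551
grip_force: 65.7
```

```bash
python3 -m jog '{"steps":[[[0,0,0,-0.1,0],[0.8,0,0,0,0],[1,0,0,0,0],[1,0,0,0,0],[1,0,0,-1,0],[1,0,0,-3,0],[1,0,0,-4,0],[1,0,0,-4,0],[1,0,0,-4,0],[1,0,0,-4,0],[1,0,0,0,9.2],[1,0,0,0,9.2],[1,0,0,0,9.2],[1,0,0,0,9.2],[1,0,0,0,9.2],[1,0,0,0,0]]]}'; python3 - <<'E'
from h import *
go(.459,-.341,.25,14)
s=telemetry.sense();print(s["wrist_force"],s["joint_positions"])
a,c=snap("top","t9",f=4,crop=(190,160,260,210))
E
```

```text
clock: 23.28
position: [0.5058, 0.1309, 0.2523]
orientation: [-3.118, -0.388, -0.001]
wrist_force: [0.3, 0.9, -0.7]
gripper_width: 0.0856
grip_force: 0.0
clock 23.27 pos [0.5058 0.1309 0.2523] yaw 14.2 tilt 0.000 w 0.0856
shift cm [-16.11  44.6    0.23] turn 0.2
[ 0.29194315  0.87731008 -0.69153226] [ 9.71104503e-02  2.53026184e-01 -5.36458935e-03  1.31196916e+00
  1.43565920e-05  2.99093569e+00]
```

```bash
python3 -m jog '{"steps":[[[1,-0.6,1.6,0,0],[1,-1.1,3.2,0,0],[1,-1.2,3.2,0,0],[1,-1.2,3.2,0,0],[1,-1.2,3.2,0,0],[1,-1.1,3.2,0,0],[1,-1.2,3.2,0,0],[1,-1.1,3.2,0,0],[1,-1.2,3.2,0,0],[1,-1.1,3.2,0,0],[1,-1.2,3.2,0,0],[1,-1.1,3.2,0,0],[1,-1.2,3.2,0,0],[1,-1.1,3.2,0,0],[1,-0.5,1.4,0,0],[1,0,0,0,0],[1,0,0,0,0]]]}'; python3 - <<'E'
from h import *
go(.459,-.341,.11,14)
a,c=snap("wrist","w10",f=1.5);snap("side","s10")
g=cv2.cvtColor(a,cv2.COLOR_RGB2GRAY);print(proj(c,[.459,-.341,.144]))
q=proj(c,[.459,-.341,.144]).astype(int)
C=cv2.HoughCircles(cv2.GaussianBlur(g,(5,5),0),cv2.HOUGH_GRADIENT,1,10,param1=80,param2=25,minRadius=28,maxRadius=50)
for k in C[0][:15]:
    if np.hypot(*(k[:2]-q))<40: print(k,onz(c,k[:2],.144).round(4), "r",k[2]*(.255+.143-.144+.0)/341)
E
```

```text
clock: 25.45
position: [0.4587, -0.3401, 0.2519]
orientation: [-3.117, -0.388, -0.0]
wrist_force: [-0.6, 0.0, 0.5]
gripper_width: 0.0852
grip_force: 0.0
clock 25.45 pos [ 0.4587 -0.3401  0.2519] yaw 14.2 tilt 0.000 w 0.0852
shift cm [1.000e-02 9.000e-02 1.419e+01] turn 0.2
[251.57015993 193.60104245]
[251.5 188.5  37.1] [ 0.463  -0.3399  0.144 ] r 0.027634604
[250.5 178.5  47.2] [ 0.4705 -0.3372  0.144 ] r 0.035157774
[259.5 194.5  33.8] [ 0.4598 -0.3471  0.144 ] r 0.02517654
```

View pics/w10.png

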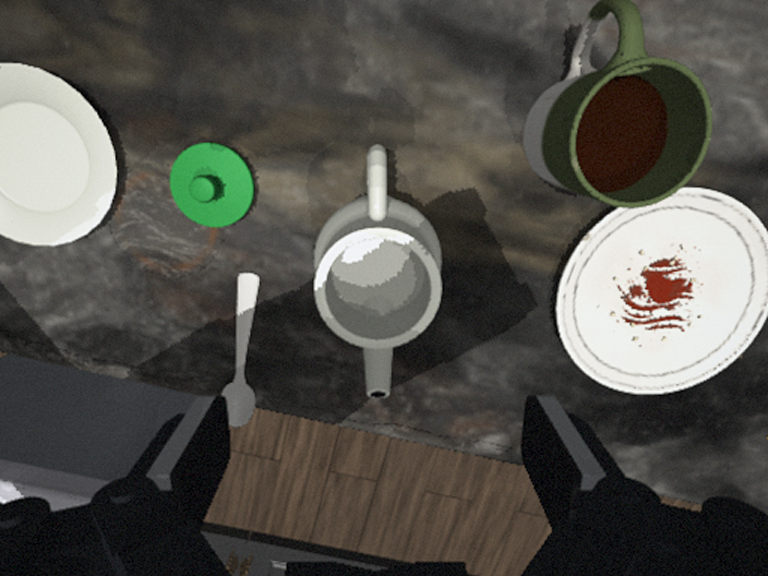

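The bare rim is centred at (377,288) and matches the prediction within 1 mm. The spout and handle lie along tool x, so I'll grip the neck.

```bash
python3 -m jog '{"steps":[[[1,0.1,0,3,0],[1,0,0.1,3,0],[1,0,0,3,0],[1,0,0,3,0],[1,0,0,1.5,0],[1,0,0,0.9,0],[1,0,0,0,0],[0,0,0,0,0],[0,0,0,0,0],[0,0,0,0,0],[0,0,0,0,0]]]}'; python3 -m jog '{"steps":[[[0,0,0,-0.3,0],[0,0,0,-0.5,0],[0,0,0,-1,0],[0,0,0,-1.5,0],[0,0,0,0,0]]]}'
```

```text
clock: 26.92
position: [0.4603, -0.3418, 0.1089]
orientation: [3.117, 0.387, 0.002]
wrist_force: [-0.7, 2.8, 6.8]
gripper_width: 0.0644
grip_force: 65.0
clock: 27.55
position: [0.4606, -0.3422, 0.1423]
orientation: [3.116, 0.386, 0.002]
wrist_force: [0.2, 0.2, -3.8]
gripper_width: 0.0639
grip_force: 67.0
```

```bash
python3 -m jog '{"steps":[[[0,0,0,-3,0],[0,0,0,-3,0],[0,0,0,0,-9.2],[0,0,0,0,-9.2],[0,0,0,0,-9.2],[0,0,0,0,-9.2],[0,0,0,0,-9.2],[0,0,0,0,0],[0,1.5,-0.9,0,0],[0,3,-1.8,0,0],[0,3,-1.8,0,0],[0,3,-1.8,0,0],[0,3,-1.8,0,0],[0,3,-1.8,0,0],[0,3,-1.8,0,0],[0,3,-1.8,0,0],[0,3,-1.8,0,0],[0,3,-1.8,0,0],[0,3,-1.8,0,0],[0,3,-1.8,0,0]]]}'; python3 -m jog '{"steps":[[[0,3,-1.8,0,0],[0,3,-1.8,0,0],[0,3,-1.8,0,0],[0,1.5,-0.9,0,0],[0,0,0,0,0],[0,0,0,0,0]]]}'; python3 - <<'E'
from h import *
go(.444,.356,.2,60)
T=cam("top");m=lambda u,v:(u/1.5,v/1.5)
a,c=snap("wrist","w11");b=optics.capture("top")
def blob(a,u,name):
    h=cv2.cvtColor(a,cv2.COLOR_RGB2HSV);M=cv2.inRange(h,(8,90,110),(24,255,255));M=cv2.morphologyEx(M,cv2.MORPH_CLOSE,np.ones((5,5)))
    n,l,st,ce=cv2.connectedComponentsWithStats(M)
    for s,k in zip(st[1:],ce[1:]):
        if s[4]>300: print(name,s,k)
print(proj(c,[.444,.356,.008]));blob(a,0,"wrist");print(m(230,309));blob(b,0,"top")
E
```

```text
clock: 30.05
position: [0.4514, 0.0623, 0.2009]
orientation: [-2.721, -1.57, -0.0]
wrist_force: [0.6, -0.5, -3.6]
gripper_width: 0.0641
grip_force: 68.4
clock: 30.8
position: [0.4497, 0.1824, 0.2008]
orientation: [2.719, 1.573, -0.0]
wrist_force: [-0.6, 0.0, -3.5]
gripper_width: 0.0637
grip_force: 68.4
clock 30.80 pos [0.4497 0.1824 0.2008] yaw 60.1 tilt 0.000 w 0.0637
shift cm [14.76 -9.15  0.07] turn 0.1
[145.99904542   2.47250184]
wrist [  84    0  120   66 6161] [146.24427853  27.50430125]
wrist [ 480  303   32   62 1351] [498.85862324 331.29163583]
(153.33333333333334, 206.0)
top [351  94  27  19 351] [362.12535613 101.73219373]
top [  0 100  89  23 782] [ 55.3797954  110.66368286]
top [ 41 169  56  52 532] [ 67.53571429 192.16917293]
```

```bash
python3 - <<'E'
from h import *
_,c=load("w11");t=np.linspace(0,2*np.pi,200)
q=np.array([proj(c,[.444+.052*np.cos(k),.356+.052*np.sin(k),.008]) for k in t]);print(q.min(0),q.max(0), "measured x 84..204, bottom 66")
E
```

```text
[ 85.44744247 -69.1657265 ] [205.88726329  66.52237525] measured x 84..204, bottom 66
```

Prediction and measurement agree to under 2 mm. Continuing onto the trivet.

```bash
python3 -m jog '{"steps":[[[0,2,-1.2,0,0],[0,3,-1.9,0,0],[0,3,-1.9,0,0],[0,3,-1.9,0,0],[0,2.3,-1.5,0,0],[0,1.3,-0.8,0,0],[0,0,0,0,0],[0,0,0,3,0],[0,0,0,4,0],[0,0,0,3,0],[0,0,0,2,0],[0,0,0,1,0],[0,0,0,0.4,0],[0,0,0,0.2,0],[0,0,0,0,0]]]}'; python3 -m jog '{"steps":[[[0,0,0,0.1,0],[0,0,0,0.1,0],[0,0,0,0,0]]]}'
```

```text
clock: 32.78
position: [0.443, 0.3555, 0.0652]
orientation: [2.719, 1.574, 0.001]
wrist_force: [-0.6, 0.3, -4.2]
gripper_width: 0.0642
grip_force: 68.3
clock: 33.15
position: [0.4427, 0.3554, 0.0628]
orientation: [2.719, 1.574, -0.0]
wrist_force: [0.1, 0.3, -3.5]
gripper_width: 0.0638
grip_force: 68.3
```

```bash
python3 -m jog '{"steps":[[[0,0,0,0.1,0],[0,0,0,0.1,0],[0,0,0,0,0]]]}'; python3 -m jog '{"steps":[[[0,0,0,0.1,0],[0,0,0,0.1,0],[0,0,0,0,0]]]}'
```

```text
clock: 33.52
position: [0.4427, 0.3554, 0.0607]
orientation: [2.719, 1.574, -0.0]
wrist_force: [1.1, 0.8, -3.1]
gripper_width: 0.0637
grip_force: 68.3
clock: 33.9
position: [0.4428, 0.3555, 0.0588]
orientation: [2.719, 1.574, 0.0]
wrist_force: [0.0, -0.7, -3.2]
gripper_width: 0.0639
grip_force: 68.5
```

```bash
python3 -m jog '{"steps":[[[0,0,0,0.1,0],[0,0,0,0,0]]]}'; python3 -m jog '{"steps":[[[0,0,0,0.1,0],[0,0,0,0,0]]]}'
```

```text
clock: 34.15
position: [0.4429, 0.3556, 0.0587]
orientation: [-2.719, -1.574, -0.002]
wrist_force: [-4.3, -0.7, 11.4]
gripper_width: 0.0638
grip_force: 70.4
clock: 34.4
position: [0.4429, 0.3557, 0.0586]
orientation: [-2.718, -1.574, -0.003]
wrist_force: [-8.9, -3.4, 26.6]
gripper_width: 0.0636
grip_force: 72.1
```

```bash
python3 -m jog '{"steps":[[[0,0,0,-0.15,0],[0.9,0,0,0,0],[1,0,0,0,0],[1,0,0,0,0],[1,0,0,-1,0],[1,0,0,-3,0],[1,0,0,-4,0],[1,0,0,-4,0],[1,0,0,-2,0],[1,0,0,0,0],[1,0,0,0,0]]]}'; python3 - <<'E'
from h import *
a,c=snap("wrist","w12")
g=cv2.GaussianBlur(cv2.cvtColor(a,cv2.COLOR_RGB2GRAY),(5,5),0);q=proj(c,[.443,.3557,.094]);print(q)
C=cv2.HoughCircles(g,cv2.HOUGH_GRADIENT,1,6,param1=80,param2=22,minRadius=28,maxRadius=55)
for k in C[0][:25]:
    if np.hypot(*(k[:2]-q))<25: print(k,onz(c,k[:2],.094).round(4))
t=np.linspace(0,2*np.pi,120,endpoint=False)
gm=cv2.magnitude(cv2.Sobel(g,cv2.CV_32F,1,0),cv2.Sobel(g,cv2.CV_32F,0,1))
# fit the rim circles (r 33 outer, 27 inner, z .094) by edge strength over a small search
best=[]
for r in(.033,.027):
  B=max((float(np.mean([gm[int(round(v)),int(round(u))] for u,v in (proj(c,[.443+dx+r*np.cos(k),.3557+dy+r*np.sin(k),.094]) for k in t)])),dx,dy) for dx in np.arange(-.008,.0081,.001) for dy in np.arange(-.008,.0081,.001))
  print(r,B)
go(.4105,.0288,.15)
E
```

```text
clock: 35.78
position: [0.4425, 0.3552, 0.1976]
orientation: [2.719, 1.574, -0.001]
wrist_force: [0.2, 0.3, -1.0]
gripper_width: 0.0853
grip_force: 0.0
[251.71707942 195.10870785]
[249.5 190.5  37.7] [0.4434 0.3597 0.094 ]
[245.5 180.5  47.8] [0.4447 0.368  0.094 ]
[251.5 181.5  46.7] [0.4482 0.3651 0.094 ]
[249.5 174.5  44.4] [0.4496 0.3705 0.094 ]
[247.5 200.5  40. ] [0.4381 0.3535 0.094 ]
[242.5 193.5  36.6] [0.4376 0.3603 0.094 ]
[256.5 187.5  44.5] [0.4491 0.3591 0.094 ]
[242.5 204.5  46.6] [0.4331 0.3526 0.094 ]
[258.5 196.5  34.4] [0.4469 0.3522 0.094 ]
[256.5 177.5  30. ] [0.453  0.3659 0.094 ]
0.033 (198.5127410888672, np.float64(-0.002), np.float64(0.0))
0.027 (93.50436401367188, np.float64(-0.008), np.float64(0.002))
clock 35.83 pos [0.4424 0.3552 0.1974] yaw 60.1 tilt 0.001 w 0.0852
shift cm [-29.89  13.49   4.77] turn None
```

```bash
python3 -m jog '{"steps":[[[1,-1.5,0.7,0,0],[1,-3,1.35,0,0],[1,-3,1.35,0,0],[1,-3,1.35,0,0],[1,-3,1.35,0,0],[1,-3,1.35,0,0],[1,-3,1.35,0,0],[1,-3,1.35,0,0],[1,-3,1.35,0,0],[1,-3,1.35,0,0],[1,-1.4,0.6,0,0],[1,0,0,0,0],[1,0,0,0,0]]]}'; python3 - <<'E'
from h import *
a,c=snap("wrist","w13")
g=cv2.GaussianBlur(cv2.cvtColor(a,cv2.COLOR_RGB2GRAY),(5,5),0)
gm=cv2.magnitude(cv2.Sobel(g,cv2.CV_32F,1,0),cv2.Sobel(g,cv2.CV_32F,0,1));t=np.linspace(0,2*np.pi,120,endpoint=False)
B=sorted((float(np.mean([gm[int(round(v)),int(round(u))] for u,v in (proj(c,[.41+dx+.0305*np.cos(k),.029+dy+.0305*np.sin(k),.015]) for k in t)])),dx.round(3),dy.round(3)) for dx in np.arange(-.008,.0081,.001) for dy in np.arange(-.008,.0081,.001))[-3:]
print(B)
h=cv2.cvtColor(a,cv2.COLOR_RGB2HSV);M=cv2.inRange(h,(8,60,60),(28,255,255));n,l,st,ce=cv2.connectedComponentsWithStats(M)
print([(s,k,onz(c,k,.018).round(4)) for s,k in zip(st[1:],ce[1:]) if s[4]>800],proj(c,[.41,.029,.018]))
go(.41+B[-1][1],.029+B[-1][2],.0205)
E
```

```text
clock: 37.45
position: [0.4102, 0.0293, 0.1981]
orientation: [-2.719, -1.574, 0.0]
wrist_force: [-0.3, -0.2, 0.5]
gripper_width: 0.0853
grip_force: 0.0
[(220.35130310058594, np.float64(-0.003), np.float64(0.0)), (234.84202575683594, np.float64(-0.004), np.float64(-0.001)), (237.86949157714844, np.float64(-0.003), np.float64(-0.001))]
[(array([   0,   19,   95,  189, 9749], dtype=int32), array([ 33.51266797, 129.16258078]), array([0.2539, 0.1656, 0.018 ])), (array([ 218,  142,   62,   61, 3004], dtype=int32), array([248.4081225 , 172.06125166]), array([0.4075, 0.03  , 0.018 ])), (array([ 471,  174,   41,   70, 2101], dtype=int32), array([494.33936221, 206.19419324]), array([ 0.6045, -0.1236,  0.018 ])), (array([ 135,  250,  125,  134, 8304], dtype=int32), array([186.3482659 , 332.97723988]), array([ 0.2506, -0.0996,  0.018 ]))] [251.15773734 171.72855982]
clock 37.50 pos [0.4103 0.0295 0.1981] yaw 60.2 tilt 0.000 w 0.0857
shift cm [-0.3  -0.2  17.76] turn None
```

```bash
python3 -m jog '{"steps":[[[1,-0.2,-0.1,4,0],[1,0,0,4,0],[0.7,0,0,4,0],[0.5,0,0,3,0],[0.4,0,0,2,0],[0.4,0,0,0.8,0],[0.4,0,0,0,0],[0,0,0,0,0],[0,0,0,0,0],[0,0,0,0,0],[0,0,0,0,0]]]}'; python3 -m jog '{"steps":[[[0,0,0,-0.5,0],[0,0,0,-2,0],[0,0,0,-4,0],[0,0,0,-4,0],[0,0,0,-4,0],[0,0,0,-2,0],[0,0,0,0,0]]]}';  python3 - <<'E'
from h import *
go(.4425,.3555,.19)
E
```

```text
clock: 38.88
position: [0.409, 0.028, 0.021]
orientation: [2.718, 1.574, 0.002]
wrist_force: [-1.4, 1.7, 5.6]
gripper_width: 0.0156
grip_force: 58.4
clock: 39.75
position: [0.4094, 0.0278, 0.1868]
orientation: [2.717, 1.573, 0.004]
wrist_force: [1.3, -0.4, -1.3]
gripper_width: 0.0154
grip_force: 58.7
clock 39.75 pos [0.4094 0.0278 0.1868] yaw 60.1 tilt 0.003 w 0.0154
shift cm [ 30.07 -13.45  -0.33] turn None
```

```bash
python3 -m jog '{"steps":[[[0,1.5,-0.7,0,0],[0,3,-1.35,0,0],[0,3,-1.35,0,0],[0,3,-1.35,0,0],[0,3,-1.35,0,0],[0,3,-1.35,0,0],[0,3,-1.35,0,0],[0,3,-1.35,0,0],[0,3,-1.35,0,0],[0,3,-1.35,0,0],[0,1.5,-0.6,0,0],[0,0,0,0,0],[0,0,0,0,0],[0,0,0,3,0],[0,0,0,2,0],[0,0,0,1,0],[0,0,0,0,0]]]}';  python3 - <<'E'
from h import *
go(.4425,.3555,.1055)
a,c=snap("wrist","w14",f=1.5)
E
```

```text
clock: 41.88
position: [0.4413, 0.3545, 0.1252]
orientation: [2.719, 1.573, -0.001]
wrist_force: [-0.5, -0.1, -0.0]
gripper_width: 0.0153
grip_force: 58.6
clock 41.88 pos [0.4413 0.3545 0.1252] yaw 60.1 tilt 0.001 w 0.0153
shift cm [0.15 0.05 1.97] turn None
```

View pics/w14.png

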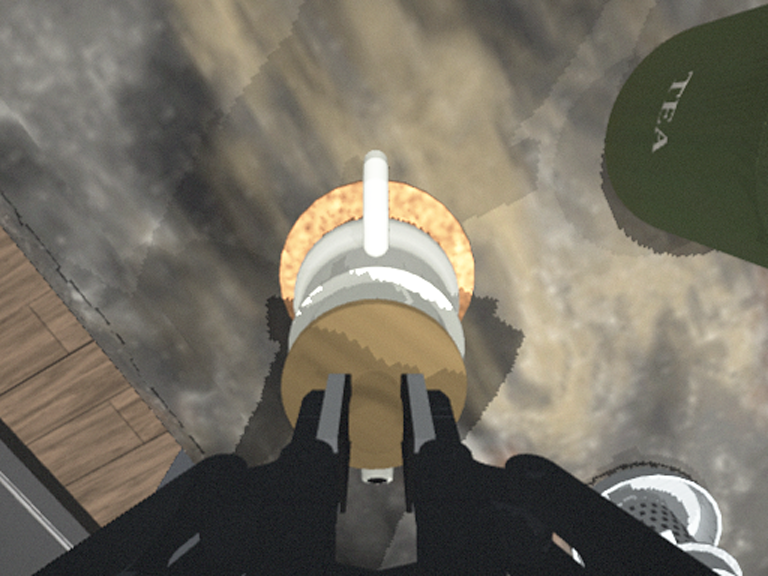

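The lid (centre column about 374) is over the mouth (about 377) and the pot is centred on the trivet. The strainer stands in its dish at lower right. Lowering the lid.

```bash
python3 -m jog '{"steps":[[[0,0.1,0.1,0.5,0],[0,0,0,0.4,0],[0,0,0,0.3,0],[0,0,0,0,0]]]}'; python3 -m jog '{"steps":[[[0,0,0,0.2,0],[0,0,0,0.2,0],[0,0,0,0.1,0],[0,0,0,0,0]]]}'
```

```text
clock: 42.42
position: [0.4426, 0.3554, 0.1131]
orientation: [-2.719, -1.574, 0.001]
wrist_force: [-0.0, 0.2, -0.7]
gripper_width: 0.0153
grip_force: 58.7
clock: 42.92
position: [0.4427, 0.3554, 0.1082]
orientation: [-2.719, -1.574, 0.0]
wrist_force: [0.3, -0.6, -1.7]
gripper_width: 0.0154
grip_force: 58.7
```

```bash
python3 -m jog '{"steps":[[[0,0,0,0.1,0],[0,0,0,0.1,0],[0,0,0,0,0]]]}'; python3 -m jog '{"steps":[[[0,0,0,0.1,0],[0,0,0,0,0]]]}'
```

```text
clock: 43.3
position: [0.4428, 0.3555, 0.1063]
orientation: [-2.719, -1.574, -0.0]
wrist_force: [-1.5, 0.1, 0.9]
gripper_width: 0.0152
grip_force: 58.8
clock: 43.55
position: [0.4432, 0.3556, 0.1058]
orientation: [2.719, 1.574, 0.002]
wrist_force: [-0.6, -0.9, 6.7]
gripper_width: 0.0151
grip_force: 59.2
```

```bash
python3 -m jog '{"steps":[[[0.35,0,0,0,0],[0.35,0,0,0,0],[0.35,0,0,0,0],[0.5,0,0,-1,0],[0.6,0,0,-3,0],[1,0,0,-4,0],[1,0,0,-3,0],[1,0,0,0,0],[1,0,0,0,0]]]}';  python3 - <<'E'
from h import *
a,c=snap("wrist","w15")
g=cv2.GaussianBlur(cv2.cvtColor(a,cv2.COLOR_RGB2GRAY),(5,5),0)
gm=cv2.magnitude(cv2.Sobel(g,cv2.CV_32F,1,0),cv2.Sobel(g,cv2.CV_32F,0,1));t=np.linspace(0,2*np.pi,120,endpoint=False)
for z in(.094,.100,.106):print(z,max((float(np.mean([gm[int(round(v)),int(round(u))] for u,v in (proj(c,[.4425+dx+.0305*np.cos(k),.3555+dy+.0305*np.sin(k),z]) for k in t)])),dx.round(3),dy.round(3)) for dx in np.arange(-.008,.0081,.001) for dy in np.arange(-.008,.0081,.001)))
go(.459,-.342,.22,14)
E
```

```text
clock: 44.68
position: [0.4426, 0.3553, 0.2151]
orientation: [2.719, 1.574, -0.0]
wrist_force: [-0.5, 0.3, -0.1]
gripper_width: 0.0854
grip_force: 0.0
0.094 (100.66531372070312, np.float64(-0.004), np.float64(0.0))
0.1 (107.02425384521484, np.float64(-0.002), np.float64(0.003))
0.106 (120.73440551757812, np.float64(0.0), np.float64(0.005))
clock 44.73 pos [0.4425 0.3553 0.2147] yaw 60.1 tilt 0.001 w 0.0854
shift cm [-59.65  36.15  -0.49] turn 46.1
```

```bash
python3 -m jog '{"steps":[[[1,-1.6,1,0,0],[1,-3.2,2,0,0],[1,-3.3,2,0,0],[1,-3.3,2,0,0],[1,-3.3,2,0,0],[1,-3.3,2,0,0],[1,-3.3,2,0,0],[1,-3.3,2,0,0],[1,-3.3,2,0,0],[1,-3.3,2,0,0],[1,-3.3,2,0,0],[1,-3.3,2,0,0],[1,-3.3,2,0,0],[1,-3.3,2,0,0],[1,-3.3,2,0,0],[1,-3.3,2,0,0],[1,-3.3,2,0,0],[1,-3.3,2,0,0],[1,-2.1,1.1,0,0],[1,0,0,0,0]]]}';python3 -m jog '{"steps":[[[1,0,0,0,9.2],[1,0,0,0,9.2],[1,0,0,0,9.2],[1,0,0,0,9.2],[1,0,0,0,9.2],[1,0,0,0,0],[1,0,0,0,0]]]}';  python3 - <<'E'
from h import *
go(.459,-.342,.22,14)
a,c=snap("wrist","w16");S,cs=snap("side","s16");Tp,ct=snap("top","t16")
t=np.linspace(0,2*np.pi,120,endpoint=False)
def fit(a,c,r,z,x,y,R=.012):
    g=cv2.GaussianBlur(cv2.cvtColor(a,cv2.COLOR_RGB2GRAY),(5,5),0)
    gm=cv2.magnitude(cv2.Sobel(g,cv2.CV_32F,1,0),cv2.Sobel(g,cv2.CV_32F,0,1))
    def sc(dx,dy): 
        P=np.array([proj(c,[x+dx+r*np.cos(k),y+dy+r*np.sin(k),z]) for k in t])
        return float(cv2.remap(gm,P[:,0].astype(np.float32),P[:,1].astype(np.float32),cv2.INTER_LINEAR).mean())
    b=max((sc(i,j),i,j) for i in np.arange(-R,R+.0001,.0015) for j in np.arange(-R,R+.0001,.0015))
    return round(b[0]),round(x+b[1],4),round(y+b[2],4)
for z in(.054,.06,.066,.072):print("cup",z,fit(a,c,.035,z,.459,-.342),fit(Tp,ct,.035,z,.459,-.342))
for n,r,z,x,y in(("saucer",.064,.014,.455,-.083),("strainer",.029,.065,.506,.131),("dish",.046,.015,.506,.131)):print(n,fit(Tp,ct,r,z,x,y))
# cup handle: bright pixels outside the rim, angle histogram
h=cv2.cvtColor(a,cv2.COLOR_RGB2HSV);M=(h[...,1]<60)&(h[...,2]>130)
for ang in range(-30,70,5):
    print(ang,sum(M[tuple(proj(c,[.459+q*np.cos(np.radians(ang)),-.342+q*np.sin(np.radians(ang)),.055])[::-1].round().astype(int))] for q in np.linspace(.042,.06,10)),end="; ")
E
```

```text
clock: 47.22
position: [0.4578, -0.3431, 0.2147]
orientation: [-2.719, -1.571, 0.0]
wrist_force: [0.0, 0.1, -0.4]
gripper_width: 0.0855
grip_force: 0.0
clock: 48.1
position: [0.4585, -0.3414, 0.2153]
orientation: [-3.117, -0.393, 0.0]
wrist_force: [-0.2, -0.3, 0.1]
gripper_width: 0.0859
grip_force: 0.0
clock 48.10 pos [ 0.4585 -0.3414  0.2153] yaw 14.4 tilt 0.000 w 0.0859
shift cm [ 0.03  0.07 -0.47] turn 0.4
cup 0.054 (234, np.float64(0.4575), np.float64(-0.3405)) (199, np.float64(0.4665), np.float64(-0.3405))
cup 0.06 (290, np.float64(0.459), np.float64(-0.3405)) (197, np.float64(0.4665), np.float64(-0.339))
cup 0.066 (293, np.float64(0.4605), np.float64(-0.339)) (197, np.float64(0.4605), np.float64(-0.3375))
cup 0.072 (212, np.float64(0.462), np.float64(-0.339)) (200, np.float64(0.4605), np.float64(-0.3375))
saucer (304, np.float64(0.455), np.float64(-0.083))
strainer (120, np.float64(0.5165), np.float64(0.119))
dish (186, np.float64(0.5075), np.float64(0.134))
-30 0; -25 0; -20 0; -15 0; -10 0; -5 0; 0 0; 5 0; 10 0; 15 10; 20 10; 25 0; 30 0; 35 0; 40 0; 45 0; 50 0; 55 0; 60 0; 65 0;
```

```bash
python3 -m jog '{"steps":[[[1,0.1,-0.1,3,0],[1,0,0,4,0],[1,0,0,4,0],[1,0,0,4,0],[1,0,0,2.5,0],[1,0,0,1.3,0],[1,0,0,0,0],[0,0,0,0,0],[0,0,0,0,0],[0,0,0,0,0],[0,0,0,0,0]]]}'; python3 -m jog '{"steps":[[[0,0,0,-0.3,0],[0,0,0,-0.7,0],[0,0,0,-2,0],[0,0,0,-3,0],[0,0,0,-3,0],[0,0,0,0,0]]]}';  python3 - <<'E'
from h import *
go(.455,-.083,.12)
E
```

```text
clock: 49.62
position: [0.4599, -0.3412, 0.0288]
orientation: [3.116, 0.387, 0.002]
wrist_force: [-0.9, 1.9, 7.0]
gripper_width: 0.0671
grip_force: 65.4
clock: 50.38
position: [0.4602, -0.3417, 0.1196]
orientation: [3.115, 0.386, 0.004]
wrist_force: [0.3, 0.7, -1.7]
gripper_width: 0.0672
grip_force: 67.7
clock 50.38 pos [ 0.4602 -0.3417  0.1196] yaw 14.1 tilt 0.004 w 0.0672
shift cm [  5.81 -25.21  -0.12] turn None
```

```bash
python3 -m jog '{"steps":[[[0,0.4,-1.6,0,0],[0,0.7,-3,0,0],[0,0.7,-3,0,0],[0,0.7,-3,0,0],[0,0.5,-2,0,0],[0,0,0,0,0],[0,0,0,0,0]]]}';  python3 - <<'E'
from h import *
a,c=snap("wrist","w17");t=np.linspace(0,2*np.pi,200,endpoint=False)
g=cv2.GaussianBlur(cv2.cvtColor(a,cv2.COLOR_RGB2GRAY),(5,5),0)
gm=cv2.magnitude(cv2.Sobel(g,cv2.CV_32F,1,0),cv2.Sobel(g,cv2.CV_32F,0,1))
for z in(.008,.014,.02):
  res=[]
  for i in np.arange(-.012,.0121,.0015):
    for j in np.arange(-.012,.0121,.0015):
      P=np.array([proj(c,[.455+i+.064*np.cos(k),-.083+j+.064*np.sin(k),z]) for k in t])
      v=(P[:,0]>2)&(P[:,0]<509)&(P[:,1]>2)&(P[:,1]<300)
      res.append((cv2.remap(gm,P[v,0].astype(np.float32),P[v,1].astype(np.float32),cv2.INTER_LINEAR).mean(),round(.455+i,4),round(-.083+j,4),v.mean()))
  print(z,max(res))
go(.455,-.083,.12)
E
```

```text
clock: 51.25
position: [0.4578, -0.2117, 0.1171]
orientation: [3.118, 0.387, -0.0]
wrist_force: [-0.7, -0.3, -2.5]
gripper_width: 0.0674
grip_force: 67.7
0.008 (np.float32(275.1945), np.float64(0.452), np.float64(-0.08), np.float64(0.835))
0.014 (np.float32(298.60004), np.float64(0.452), np.float64(-0.083), np.float64(0.825))
0.02 (np.float32(207.2091), np.float64(0.455), np.float64(-0.083), np.float64(0.79))
clock 51.30 pos [ 0.4578 -0.2119  0.1171] yaw 14.1 tilt 0.000 w 0.0673
shift cm [  2.88 -12.57  -0.29] turn None
```

Saucer confirmed at (0.454, -0.083). Placing the cup.

```bash
python3 -m jog '{"steps":[[[0,0.5,-2,0,0],[0,0.8,-3.2,0,0],[0,0.8,-3.2,0,0],[0,0.6,-2.8,0,0],[0,0.2,-1.4,0,0],[0,0,0,0,0],[0,0,0,2,0],[0,0,0,3,0],[0,0,0,2,0],[0,0,0,0.7,0],[0,0,0,0,0]]]}'; python3 -m jog '{"steps":[[[0,0,0,0.1,0],[0,0,0,0.1,0],[0,0,0,0,0]]]}'
```

```text
clock: 52.68
position: [0.4551, -0.0825, 0.0403]
orientation: [-3.118, -0.386, 0.0]
wrist_force: [0.6, -0.3, -1.6]
gripper_width: 0.0671
grip_force: 67.8
clock: 53.05
position: [0.4551, -0.0821, 0.0385]
orientation: [3.117, 0.387, 0.001]
wrist_force: [0.4, -0.1, -1.8]
gripper_width: 0.0671
grip_force: 67.8
```

```bash
python3 -m jog '{"steps":[[[0,0,0,0.1,0],[0,0,0,0.1,0],[0,0,0,0.1,0],[0,0,0,0,0]]]}'; python3 -m jog '{"steps":[[[0,0,0,0.1,0],[0,0,0,0.1,0],[0,0,0,0,0]]]}'; python3 -m jog '{"steps":[[[0,0,0,0.1,0],[0,0,0,0,0]]]}'
```

```text
clock: 53.55
position: [0.4549, -0.082, 0.0352]
orientation: [-3.118, -0.387, 0.0]
wrist_force: [-0.4, -0.8, -1.0]
gripper_width: 0.0673
grip_force: 67.8
clock: 53.92
position: [0.4549, -0.082, 0.0332]
orientation: [-3.118, -0.387, 0.0]
wrist_force: [0.4, -0.1, -1.1]
gripper_width: 0.0671
grip_force: 67.8
clock: 54.18
position: [0.4552, -0.082, 0.0328]
orientation: [3.118, 0.387, 0.001]
wrist_force: [-3.2, 2.2, 10.5]
gripper_width: 0.0668
grip_force: 68.9
```

```bash
python3 -m jog '{"steps":[[[0.9,0,0,0,0],[1,0,0,0,0],[1,0,0,0,0],[1,0,0,0,0],[1,0,0,-1,0],[1,0,0,-3,0],[1,0,0,-4,0],[1,0,0,-4,0],[1,0,0,-4,0],[1,0,0,-4,0],[1,0,0,0,0],[1,0,0,0,0]]]}';  python3 - <<'E'
from h import *
t=np.linspace(0,2*np.pi,200,endpoint=False)
def fit(a,c,r,z,x,y,R=.012):
    g=cv2.GaussianBlur(cv2.cvtColor(a,cv2.COLOR_RGB2GRAY),(5,5),0)
    gm=cv2.magnitude(cv2.Sobel(g,cv2.CV_32F,1,0),cv2.Sobel(g,cv2.CV_32F,0,1))
    def sc(dx,dy):
        P=np.array([proj(c,[x+dx+r*np.cos(k),y+dy+r*np.sin(k),z]) for k in t]);return float(cv2.remap(gm,P[:,0].astype(np.float32),P[:,1].astype(np.float32),cv2.INTER_LINEAR).mean())
    b=max((sc(i,j),i,j) for i in np.arange(-R,R+.0001,.001) for j in np.arange(-R,R+.0001,.001));return round(b[0]),round(float(x+b[1]),4),round(float(y+b[2]),4)
a,c=snap("wrist","w18");T,ct=snap("top","t18")
print("cup",fit(a,c,.035,.07,.455,-.083),"saucer",fit(a,c,.064,.014,.455,-.083))
for z in(.058,.064,.07,.076):print("cup rim z?",z,fit(a,c,.035,z,.455,-.083)[0])
for n,r,z,x,y in(("lid",.0305,.1,.4425,.3555),("trivet",.052,.008,.444,.356),("strainer",.029,.065,.506,.131),("flange",.033,.053,.506,.131),("dish",.046,.015,.506,.131)):print(n,fit(T,ct,r,z,x,y))
go(.42,.1,.25)
E
```

```text
clock: 55.68
position: [0.4547, -0.082, 0.2321]
orientation: [-3.118, -0.387, 0.0]
wrist_force: [0.5, 0.2, -1.3]
gripper_width: 0.086
grip_force: 0.0
cup (102, 0.447, -0.085) saucer (348, 0.453, -0.083)
cup rim z? 0.058 116
cup rim z? 0.064 108
cup rim z? 0.07 102
cup rim z? 0.076 104
lid (121, 0.4365, 0.3565)
trivet (198, 0.444, 0.359)
strainer (136, 0.515, 0.119)
flange (144, 0.515, 0.121)
dish (189, 0.507, 0.134)
clock 55.77 pos [ 0.4545 -0.0819  0.2315] yaw 14.1 tilt 0.001 w 0.0851
shift cm [  1.1  -18.48  -1.83] turn None
```

```bash
python3 -m jog '{"steps":[[[1,0.8,-2,-1,0],[1,1,-3,0,0],[1,1,-3,0,0],[1,1,-3,0,0],[1,1,-3,0,0],[1,1,-2.5,0,0],[1,0,0,0,0],[1,0,0,0,0]]]}';  python3 - <<'E'
from h import *
t=np.linspace(0,2*np.pi,200,endpoint=False)
def fit(a,c,r,z,x,y,R=.015):
    g=cv2.GaussianBlur(cv2.cvtColor(a,cv2.COLOR_RGB2GRAY),(5,5),0)
    gm=cv2.magnitude(cv2.Sobel(g,cv2.CV_32F,1,0),cv2.Sobel(g,cv2.CV_32F,0,1))
    def sc(dx,dy):
        P=np.array([proj(c,[x+dx+r*np.cos(k),y+dy+r*np.sin(k),z]) for k in t]);return float(cv2.remap(gm,P[:,0].astype(np.float32),P[:,1].astype(np.float32),cv2.INTER_LINEAR).mean())
    L=sorted((sc(i,j),i,j) for i in np.arange(-R,R+.0001,.0015) for j in np.arange(-R,R+.0001,.0015))[::-1];return [(round(b[0]),round(float(x+b[1]),4),round(float(y+b[2]),4)) for b in (L[0],L[1],L[4])]
go()
a,c=snap("wrist","w19")
for n,r,z,x,y in(("strainer in",.027,.065,.506,.131),("strainer out",.029,.065,.506,.131),("flange",.033,.053,.506,.131),("dish",.046,.015,.506,.131)):print(n,fit(a,c,r,z,x,y),proj(c,(x,y,z)).round())
E
```

```text
clock: 56.78
position: [0.4706, 0.0918, 0.2418]
orientation: [3.118, 0.387, -0.002]
wrist_force: [-0.1, -0.3, -1.1]
gripper_width: 0.0852
grip_force: 0.0
clock 56.77 pos [0.4706 0.0918 0.2418] yaw 14.2 tilt 0.001 w 0.0852
shift cm [0. 0. 0.] turn None
strainer in [(167, 0.509, 0.116), (167, 0.506, 0.1175), (164, 0.5015, 0.1205)] [219. 125.]
strainer out [(189, 0.5165, 0.131), (184, 0.503, 0.122), (178, 0.5015, 0.125)] [219. 125.]
flange [(201, 0.512, 0.1295), (183, 0.512, 0.131), (179, 0.512, 0.128)] [220. 124.]
dish [(241, 0.506, 0.1325), (214, 0.5045, 0.1325), (172, 0.506, 0.131)] [223. 120.]
```

```bash
python3 -c "
from rig import job_done;print(job_done())"
```

```text
the job is handed in; nothing more can be done
None
```

I handed the job in at about 57 s of the 144 s: the strainer is in its dish, the teapot is on the trivet with its lid seated, and the cup is on the saucer; `job_done()` gave no verdict, and the cup's centring rests on arm position and contact height because the camera check on it was too weak to confirm.

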